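# Press a canister lid home with the lever press

### The job

The green canister standing in the red-knobbed lever press has its lid sticking up. Pull the red knob all the way down so that the press pushes the lid fully home, then ease the sprung lever slowly back up to its rest and let go; do not let it fly back. Do not push on the canister by hand, and leave the black-knobbed citrus press alone.

Things in the scene. Friction and masses are not known exactly. Their poses are not given: they have to be found in the camera images.
- press_lever (a joint): Angle of the lid press's lever (white stand, red knob). 0 = up at rest on its stop, lever 0.6 rad above level; 0.6 rad = fully down on its lower stop, lever level. Swings upright about the hinge, 200 mm from pin to knob centre. A spring always drives it up: at the knob about 2 N at rest, 7 N fully down, plus 5 N in the last third while the lid goes in. Let go when down, it flies back.
- press_knob (a point): Centre of the red ball knob, 36 mm diameter, on the front end of the lever, a 14 mm round steel bar that runs from it back to the hinge. About 262 mm above the worktop at rest, 150 mm when fully down. It can be pinched from above, one finger on either side of the bar (the ball turns between the fingers), or pushed down from above.
- press_hinge (a point): Middle of the lever's level hinge pin, 150 mm above the worktop, between two white uprights (top 168 mm) at the back of the lid press. The horizontal direction from here to the knob is the way the lever points. Frame: x away from the knob, y along the pin, z up.
- canister_lid (a joint): Height in m of the lid of the canister in the lid press above fully home; 0 = home. It starts 10 to 18 mm up, is a tight fit (about 12 N) and stays where it is pushed.
- canister: The green canister, 70 mm diameter, 100 mm high with its lid home, small round grip on the lid. It stands loose in a low black rubber ring on the 15 mm thick base of the lid press, under the lever, 75 mm in front of the hinge. Origin: centre of its underside, z up. A twin elsewhere on the worktop has no part in the job.
- juicer_knob (a point): Centre of the black ball knob (36 mm) of the citrus press, a machine on the same kind of stand with a steel cup and a yellow cone under its lever; leave it alone. Either machine may be the left or the right one.
Mind the look-alikes: they are no part of the job. What is shaped like the canister but blue or pink is not meant.

How it is judged:
By the outcome, as a careful person would: the job done as asked, in the order asked, and still so for the second after the job is handed in, with the robot touching nothing.
It also fails if it takes over 42 s, if anything falls off the work surface, if the arm or the gripper's body presses on something with over 40 N, if the wrist force passes 120 N, or if a joint passes its speed limit or range.

### The arm

A 7-joint arm with a two-finger parallel gripper is mounted at the origin on a cart in front of the work surface, level with it; the furniture and walls round the work are solid. World frame = base frame: x ahead of the robot, y to its left, z up, the work surface at z = 0. Lengths are in m, angles in degrees, forces in N, time in s.
With the tool pointing down it reaches from about 0.425 to 0.875 m from the base axis. Payload 4.7 kg.
Tool frame: the origin (TCP) lies at the very end of the fingers, on their centre line; the grasp point (between the pads) lies 19 mm behind it; z points along the fingers, y is the line along which they close (so a half turn about z gives the same grasp; the last joint's range is limited). The gripper opens to 87 mm and grips with 3 to 60 N. Pads are 19 mm wide; open, the fingers measure 117 mm over their backs; the gripper's body (75 mm by 190 mm) begins 51 mm behind the grasp point.
Start: joints at [76.782, 18.392, -4.016, 83.108, 1.295, 78.541, -3.26], TCP at [0.158, -0.631, 0.223] pointing down, gripper open.
Joint ranges: [-163.93, 163.93], [-17.29, 119.83], [-79.2, 71.16], [3.27, 140.29], [-89.18, 269.18], [5.43, 117.66], [-154.24, 154.24]. Speed limits (degrees/s): [147.25, 147.25, 180, 180, 180, 180, 180].

### API

Orientations are given as [roll, pitch, yaw] about the fixed x, y, z axes, in that order (R = Rz(yaw) Ry(pitch) Rx(roll)).
In Python, from cell import get_obs, eyes, env gives the robot as it stands.
- The arm moves only by the tool servo_tool, never from a script. Its argument "series" is a list that holds one entry, the list of rows, each a list of 7 numbers: the shift along the tool's x, y, z in units of 300 mm (1.0 is 300 mm), then the turn, a rotation vector about the tool's x, y, z in units of pi rad (1.0 is pi rad), then the opening, from 0 (shut) to 1 (fully open). In form: [[[tx, ty, tz, wx, wy, wz, gripper], ...]]. A call has 1 to 12 rows; each row is the pose to reach, as a shift and turn from the pose commanded when the call began, along the tool's axes at that moment, turning the shorter way round; what a row does not reach only later rows make up. A row lasts 1/12 s, in which the tool goes at most 41.7 mm and 7.16 degrees, less where a joint would pass 70% of its speed; a pose out of reach is approached as far as the arm can. A call with a number of a shift or a turn outside -1 to 1 is refused whole. A call with a gripper value outside its range is refused whole. The fingers move at their own pace and stop on an object; "grip_force" is the grip in N (left out, the last holds). Time passes only in rows, so rows that repeat a pose let the fingers close. It gives the time, the measured TCP pose, the force, the opening and the grip force at its end, in the units of the state.
- get_obs(): the state, without advancing time (a new reading comes with each control period).
- eyes.read_camera(name): name is "side" or "top" or "wrist"; returns a dict with "frame" (400x640x3 uint8, red, green, blue), "depth" (400x640 float32, m along the optical axis (not along the pixel's ray), 0 where there is no reading), "fx", "fy", "cx", "cy" (pixels), "distortion" ([k1, k2, p1, p2, k3] as OpenCV has them; the pictures are not rectified), "origin" and "rotation" of the camera in the world; the wrist camera has in their place "mount" (4x4, takes a point from camera to tool coordinates, whose origin is the TCP and whose axes are the flange's). Camera axes: x right, y down, z forward; pixel columns grow to the right and rows downward; lengths in m; the calibration is good to about 2 mm. A picture is of the moment at which its call begins: read the wrist's pose just before it.
- env.sign_off(): hands the job in; it is judged then, once.
The state is a dict: "time_s": time; "qpos": joint angles; "joint_velocities": joint speeds; "effort": joint torques, N m; "tool_pos": TCP position; "tool_rot": TCP orientation; "force": force on the tool from outside, world axes, zero at the start; "wrist_torque": the same for the moment, N m; "grip_width": finger opening in m; "grasp_force": force on a finger pad.
Only numpy, scipy, OpenCV 4.12 (cv2) and the standard library are available. Lean on these libraries where they do the work, as an engineer would, in place of code of your own. Each camera call takes 0.05 s, during which the arm holds its last target. There are 200 camera calls.

## Working session

There is one attempt and no reset: what is moved stays moved. The work goes in short steps, Python scripts to look and compute and a tool call to move; the robot and the scene stay as the last step left them, time stands still between calls to the robot, and variables do not carry over. Pictures are saved under pics/ and viewed, at most 10 in all, crops included, and the job is handed in when it is done.

Besides the shell and the picture viewer there is one more tool, called after ">>>" as name(argument=value, ...), one argument or row to a line, values as JSON. servo_tool: Moves the arm, as the interface text tells. Shifts and turns lie within -1 to 1; 1 stands for 300 mm of shift or pi rad of turn. Its arguments: {"type":"object","properties":{"series":{"type":"array"},"grip_force":{"type":"number"}},"required":["series"]}

```bash
mkdir -p pics
cat > h.py <<'E'
import numpy as np,cv2
from cell import get_obs,eyes,env
def snap(n,f):
    c=eyes.read_camera(n); cv2.imwrite(f'pics/{f}.png',c['frame'][:,:,::-1]); np.savez(f'pics/{f}.npz',**{k:np.array(v) for k,v in c.items()}); return c
def world(c,u,v,d=None,r=2):
    K=np.array([[c['fx'],0,c['cx']],[0,c['fy'],c['cy']],[0,0,1]],float)
    if d is None:
        p=c['depth'][v-r:v+r+1,u-r:u+r+1]; d=np.median(p[p>0])
    x,y=cv2.undistortPoints(np.array([[[u,v]]],float),K,np.array(c['distortion'],float))[0,0]
    return np.array(c['rotation'])@(np.array([x,y,1])*d)+np.array(c['origin'])
E
python3 - <<'E'
from h import *
o=get_obs();print(o)
a=snap('top','top0');b=snap('side','side0')
for c in(a,b):print(c['origin'],c['rotation'])
E
```

```text
{'time_s': 0.0, 'qpos': array([76.78277963, 18.43809483, -4.01658718, 83.17654882,  1.29261844,
       78.5409092 , -3.259855  ]), 'joint_velocities': array([-0.01666013,  0.11823356, -0.03495049, -0.02339253, -0.07985498,
        0.09046473, -0.08169888]), 'effort': array([ 8.12949452e-06, -4.91282558e+01, -4.03899942e-01, -3.12527525e+01,
       -6.38879905e-02,  4.36024368e-02,  1.91477634e-04]), 'tool_pos': array([ 0.15736303, -0.63007677,  0.22145816]), 'tool_rot': array([-1.79889566e+02,  3.20650401e-03,  1.40276809e+01]), 'force': array([ 0.64421898, -0.66315028, -0.22472322]), 'wrist_torque': array([ 0.00991082, -0.00219759,  0.01758044]), 'grasp_force': 0.0, 'grip_width': 0.08675141186496366}
[ 0.28491464 -0.06194872  1.18154764] [-169.7651561     0.62836301  -90.81320843]
[ 0.38683522 -0.76858865  0.68036499] [-1.26147895e+02 -5.17183715e-02 -8.40732894e+00]
```

```bash
sed -i "s/np.array(c\['rotation'\])@/Rotation.from_euler('xyz',c['rotation'],degrees=True).as_matrix()@/; 1a from scipy.spatial.transform import Rotation" h.py; ls pics
```

```text
side0.npz
side0.png
top0.npz
top0.png
```

View pics/top0.png

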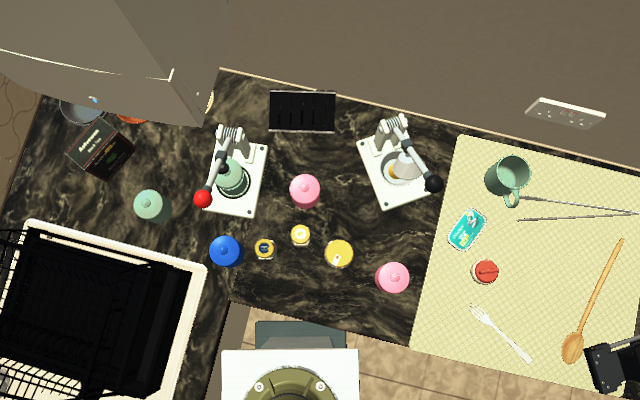

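View pics/side0.png

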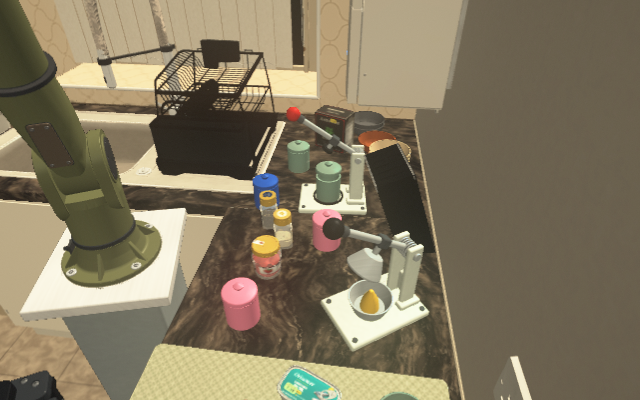

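The top view shows the red knob at (203,199), with its hinge near (232,135). The side view has the knob at (293,115) and the hinge near (357,153). The citrus press is on the other side, with its black knob at (433,184) in the top view.

Run:
```python
from h import *
for f,pts in(('top0',[(203,199),(222,167),(231,178),(205,214),(268,146),(433,184),(225,250),(148,204),(218,127),(243,129),(305,190)]),('side0',[(293,115),(357,150),(328,167),(302,210),(366,212),(334,229)])):
    c=dict(np.load(f'pics/{f}.npz'))
    for u,v in pts: print(f,u,v,world(c,u,v).round(3))
    hsv=cv2.cvtColor(c['frame'],cv2.COLOR_RGB2HSV)
    m=((hsv[...,0]<5)|(hsv[...,0]>175))&(hsv[...,1]>200)&(hsv[...,2]>90)
    n,l,s,ce=cv2.connectedComponentsWithStats(m.astype('u1'))
    for i in range(1,n):
        if s[i,4]>60:print(s[i],ce[i],world(c,*ce[i].round().astype(int)).round(4))
```

```text
top0 203 199 [0.456 0.146 0.279]
top0 222 167 [0.544 0.131 0.177]
top0 231 178 [0.534 0.122 0.115]
top0 205 214 [0.472 0.204 0.001]
top0 268 146 [0.64  0.05  0.002]
top0 433 184 [ 0.478 -0.285  0.28 ]
top0 225 250 [0.376 0.136 0.097]
top0 148 204 [0.482 0.313 0.095]
top0 218 127 [0.637 0.144 0.164]
top0 243 129 [0.686 0.113 0.001]
top0 305 190 [ 0.509 -0.042  0.094]
[193 190  19  18 214] [202.8411215  199.39719626] [0.4565 0.1456 0.2794]
side0 293 115 [0.459 0.133 0.266]
side0 357 150 [0.621 0.118 0.164]
side0 328 167 [0.546 0.122 0.117]
side0 302 210 [0.47  0.084 0.01 ]
side0 366 212 [0.64  0.055 0.006]
side0 334 229 [ 0.481 -0.305  0.273]
```

```bash
cat >> h.py <<'E'
def cloud(c):
    K=np.array([[c['fx'],0,c['cx']],[0,c['fy'],c['cy']],[0,0,1]],float)
    v,u=np.nonzero(c['depth']>0)
    p=cv2.undistortPoints(np.stack([u,v],1).astype(float)[:,None],K,np.array(c['distortion'],float))[:,0]
    d=c['depth'][v,u]
    P=np.c_[p*d[:,None],d]
    return P@Rotation.from_euler('xyz',c['rotation'],degrees=True).as_matrix().T+c['origin'],c['frame'][v,u]
E
python3 - <<'E'
from h import *
P=[];C=[]
for f in('top0','side0'):
    c=dict(np.load(f'pics/{f}.npz'));p,k=cloud(c)
    reg=(p[:,0]>.42)&(p[:,0]<.72)&(p[:,1]>0)&(p[:,1]<.24)
    p,k=p[reg],k[reg].astype(int)
    b=(abs(p[:,2]-.013)<.012)&(k.min(1)>140)
    print(f,'base',b.sum(),cv2.minAreaRect(p[b,:2].astype('f4')),p[b,:2].min(0),p[b,:2].max(0))
    w=(p[:,2]>.15)&(p[:,2]<.18)&(k.min(1)>120)
    print('upr',p[w].mean(0).round(3),w.sum(), p[w][:,:2].min(0),p[w][:,:2].max(0))
    r=np.array([.46,.1495])
    L=(p[:,2]>.19)&(k.max(1)-k.min(1)<60)&(np.linalg.norm(p[:,:2]-r,axis=1)>.025)
    print('lever',L.sum());q=p[L]
    print(q[np.argsort(q[:,0])][::max(1,len(q)//12)].round(3))
    g=(k[:,1]>k[:,0]+12)&(p[:,2]>.03)
    print('green',g.sum(),p[g,:2].min(0),p[g].max(0), cv2.minEnclosingCircle(p[g&(p[:,2]>.09),:2].astype('f4')))
E
```

```text
top0 base 1873 ((0.5797064900398254, 0.12867990136146545), (0.13148942589759827, 0.22126224637031555), 79.2381362915039) [0.46097765 0.05171779] [0.69998876 0.20775843]
upr [0.618 0.119 0.166] 292 [0.55195142 0.08731063] [0.64044355 0.15124757]
lever 14025
[[0.483 0.138 0.253]
 [0.598 0.168 0.566]
 [0.599 0.152 0.607]
 [0.601 0.15  0.325]
 [0.603 0.196 0.374]
 [0.605 0.211 0.678]
 [0.607 0.23  0.632]
 [0.61  0.148 0.289]
 [0.626 0.147 0.649]
 [0.643 0.142 0.417]
 [0.662 0.137 0.419]
 [0.686 0.13  0.409]
 [0.72  0.121 0.333]]
green 808 [0.4773801  0.08991743] [0.63862255 0.16071673 0.26176462] ((0.558275043964386, 0.13365808129310608), 0.08106128871440887)
side0 base 954 ((0.5600216388702393, 0.1266929656267166), (0.1299719363451004, 0.18477295339107513), 79.58363342285156) [0.46167214 0.0489408 ] [0.66026415 0.20274627]
upr [0.616 0.111 0.164] 222 [0.5457275  0.08472498] [0.64163809 0.1416077 ]
lever 6630
[[0.481 0.136 0.25 ]
 [0.601 0.151 0.329]
 [0.61  0.147 0.328]
 [0.623 0.147 0.319]
 [0.633 0.145 0.503]
 [0.644 0.141 0.439]
 [0.655 0.139 0.303]
 [0.665 0.136 0.344]
 [0.676 0.131 0.392]
 [0.687 0.128 0.477]
 [0.698 0.127 0.401]
 [0.709 0.122 0.375]
 [0.72  0.12  0.431]]
green 483 [0.51498753 0.09466929] [0.58090461 0.16439708 0.12924507] ((0.5483384728431702, 0.12897945940494537), 0.03508363664150238)
```

```bash
cat >> h.py <<'E'
def rel(p0,r0,p1,r1):
    R0=Rotation.from_euler('xyz',r0,degrees=True);R1=Rotation.from_euler('xyz',r1,degrees=True)
    return np.r_[R0.inv().apply(np.array(p1)-p0)/.3,(R0.inv()*R1).as_rotvec()/np.pi].round(4)
E
python3 - <<'E'
from h import *
W=[([.158,-.631,.223],[180,0,14]),([.45,-.42,.40],[180,0,60]),([.50,-.05,.40],[180,0,115]),([.46,.15,.34],[180,0,169.2])]
for i in range(3):print(rel(*W[i],*W[i+1]))
E
```

```text
[ 1.1146 -0.447  -0.59    0.      0.     -0.2556]
[ 1.1514 -0.4723 -0.     -0.      0.     -0.3056]
[ 0.6606  0.1609  0.2     0.      0.     -0.3011]
```

>>> servo_tool(
  series=[
    [[0.1,-0.04,-0.12,0,0,-0.03,1],[0.2,-0.08,-0.24,0,0,-0.06,1],[0.3,-0.12,-0.34,0,0,-0.09,1],[0.42,-0.17,-0.42,0,0,-0.12,1],[0.54,-0.22,-0.5,0,0,-0.15,1],[0.66,-0.27,-0.55,0,0,-0.18,1],[0.78,-0.31,-0.58,0,0,-0.21,1],[0.9,-0.36,-0.59,0,0,-0.24,1],[0.98,-0.39,-0.59,0,0,-0.26,1],[0.98,-0.39,-0.59,0,0,-0.26,1]],
  ],
)

```text
time_s: 0.93
tool_pos: [0.423, -0.4378, 0.4002]
tool_rot: [179.8, -0.3, 61.8]
force: [0.8, 2.4, -0.5]
grip_width: 0.0873
grasp_force: 0.0
```

Run:
```python
from h import *
o=get_obs();print(o['tool_pos'],o['tool_rot'],o['qpos'].round(1),o['force'])
print(rel(o['tool_pos'],o['tool_rot'],[.5,-.1,.4],[180,0,115]))
```

```text
[ 0.42304408 -0.43777007  0.40018408] [179.81693027  -0.3492498   61.82193088] [ 59.3  13.2 -19.8  70.3   4.1  97.2  12.3] [ 0.78367649  2.43556585 -0.47006456]
[ 1.1136 -0.3056  0.0064  0.0018 -0.0013 -0.2954]
```

>>> servo_tool(
  series=[
    [[0.1,-0.03,0,0,0,-0.03,1],[0.2,-0.06,0,0,0,-0.06,1],[0.3,-0.09,0,0,0,-0.09,1],[0.4,-0.11,0,0,0,-0.12,1],[0.5,-0.14,0,0,0,-0.15,1],[0.6,-0.17,0,0,0,-0.18,1],[0.7,-0.19,0,0,0,-0.21,1],[0.8,-0.22,0,0,0,-0.24,1],[0.9,-0.25,0,0,0,-0.27,1],[1.0,-0.28,0,0,0,-0.3,1],[1.0,-0.28,0,0,0,-0.3,1]],
  ],
)

```text
time_s: 1.85
tool_pos: [0.4886, -0.1349, 0.3999]
tool_rot: [179.9, -0.1, 115.7]
force: [-0.1, 1.2, -0.2]
grip_width: 0.0873
grasp_force: 0.0
```

Run:
```python
from h import *
o=get_obs();print(o['tool_pos'],o['tool_rot'],o['qpos'].round(1),o['force'])
print(rel(o['tool_pos'],o['tool_rot'],[.445,.155,.36],[180,0,169.2]))
```

```text
[ 0.48859421 -0.13485619  0.39985428] [ 1.79884625e+02 -1.00665079e-01  1.15658610e+02] [ 47.4   0.7 -35.   83.7   0.2  95.7  38.1] [-0.0610368   1.23509276 -0.23719056]
[ 9.336e-01  2.871e-01  1.351e-01  9.000e-04 -2.000e-04 -2.975e-01]
```

>>> servo_tool(
  series=[
    [[0.1,0.03,0.01,0,0,-0.03,1],[0.2,0.06,0.02,0,0,-0.06,1],[0.3,0.09,0.03,0,0,-0.09,1],[0.4,0.12,0.04,0,0,-0.12,1],[0.5,0.15,0.05,0,0,-0.15,1],[0.6,0.18,0.06,0,0,-0.18,1],[0.7,0.21,0.08,0,0,-0.21,1],[0.8,0.25,0.1,0,0,-0.24,1],[0.9,0.28,0.12,0,0,-0.27,1],[0.93,0.29,0.13,0,0,-0.3,1],[0.93,0.29,0.13,0,0,-0.3,1],[0.93,0.29,0.13,0,0,-0.3,1]],
  ],
)

```text
time_s: 2.85
tool_pos: [0.449, 0.1462, 0.3602]
tool_rot: [-179.9, -0.0, 168.7]
force: [-0.2, -0.3, 0.5]
grip_width: 0.0869
grasp_force: 0.0
```

Run:
```python
from h import *
o=get_obs();print(o['tool_pos'],o['tool_rot'],o['qpos'].round(1),o['force'])
c=eyes.read_camera('wrist')
cv2.imwrite('pics/w1.png',c['frame'][:,:,::-1])
M=np.array(c['mount']);T=np.eye(4);T[:3,:3]=Rotation.from_euler('xyz',o['tool_rot'],degrees=True).as_matrix();T[:3,3]=o['tool_pos'];X=T@M
c['origin']=X[:3,3];c['rotation']=Rotation.from_matrix(X[:3,:3]).as_euler('xyz',degrees=True)
p,k=cloud(c);h=cv2.cvtColor(k[None].astype('u1'),cv2.COLOR_RGB2HSV)[0]
m=((h[:,0]<5)|(h[:,0]>175))&(h[:,1]>180)&(h[:,2]>70)&(p[:,2]>.2)
q=p[m];print(len(q),q.mean(0),q.min(0),q.max(0))
if len(q)>50:
  from scipy.optimize import least_squares
  s=least_squares(lambda x:np.linalg.norm(q-x,axis=1)-.018,q.mean(0)-[0,0,.01],loss='soft_l1',f_scale=.002);print(s.x,np.abs(s.fun).mean())
```

```text
[0.44898223 0.14624023 0.36023759] [-1.79942472e+02 -2.22199252e-02  1.68690843e+02] [ 32.6  -5.4 -49.2  92.1  -4.   91.5  62.1] [-0.24790671 -0.31517615  0.4934546 ]
1669 [0.45488049 0.15088698 0.27386749] [0.4402236  0.13345322 0.25115422] [0.47946745 0.16807234 0.28107456]
[0.45831815 0.15065844 0.26151892] 0.00038281116604957897
```

View pics/w1.png

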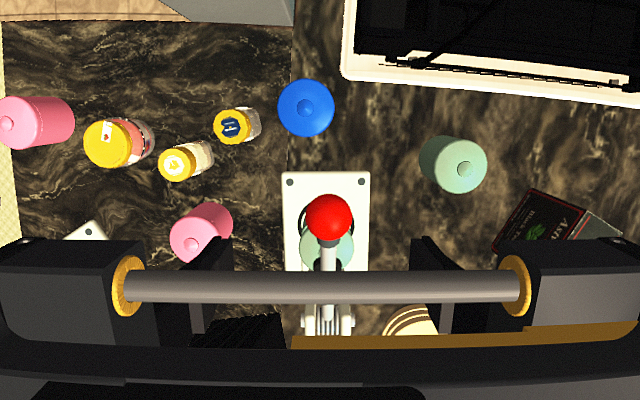

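The knob is at (328,217) with the base square to the picture. The sphere fit puts the knob centre at (0.458, 0.151, 0.2615).

>>> servo_tool(
  series=[
    [[-0.014,0.01,0.06,0,0,0,1],[-0.027,0.021,0.12,0,0,0,1],[-0.027,0.021,0.18,0,0,0,1],[-0.027,0.021,0.24,0,0,0,1],[-0.027,0.021,0.3,0,0,0,1],[-0.027,0.021,0.35,0,0,0,1],[-0.027,0.021,0.38,0,0,0,1],[-0.027,0.021,0.39,0,0,0,1],[-0.027,0.021,0.39,0,0,0,1],[-0.027,0.021,0.39,0,0,0,1]],
  ],
)

```text
time_s: 3.73
tool_pos: [0.4589, 0.1509, 0.2442]
tool_rot: [180.0, 0.0, 168.7]
force: [0.3, 0.6, 0.2]
grip_width: 0.0871
grasp_force: 0.0
```

Well centred; close on the knob.

>>> servo_tool(
  series=[
    [[0,0,0,0,0,0,0.6],[0,0,0,0,0,0,0.45],[0,0,0,0,0,0,0.35],[0,0,0.003,0,0,0,0.3],[0,0,0.003,0,0,0,0.3],[0,0,0.003,0,0,0,0.3],[0,0,0.003,0,0,0,0.3],[0,0,0.003,0,0,0,0.3]],
  ],
  grip_force=40,
)

```text
time_s: 4.4
tool_pos: [0.4582, 0.1514, 0.2426]
tool_rot: [-180.0, -0.0, 168.8]
force: [-1.1, 0.2, -0.4]
grip_width: 0.0422
grasp_force: 0.0
```

Run:
```python
from h import *
o=get_obs();print(o['tool_pos'],o['tool_rot'],o['qpos'].round(1),o['force'],o['grip_width'],o['grasp_force'])
# arc rows, tool x fwd away from hinge, z down; from lever angle a0 (above level)
for t in np.linspace(0,.6,13):
  a=.6-t; print(round(t,2), (.2*np.array([np.cos(a)-np.cos(.6), 0, np.sin(.6)-np.sin(a)])/.3).round(4))
```

```text
[0.45822844 0.15140203 0.24260256] [-1.79993491e+02 -2.37704455e-03  1.68828880e+02] [ 31.5  -1.4 -51.4 102.8  -1.2  78.1  59.2] [-1.1266442   0.21246513 -0.39029267] 0.04223546675246067 0.0
0.0 [0. 0. 0.]
0.05 [0.0181 0.     0.028 ]
0.1 [0.0348 0.     0.0568]
0.15 [0.0501 0.     0.0865]
0.2 [0.0638 0.     0.1168]
0.25 [0.076  0.     0.1478]
0.3 [0.0867 0.     0.1794]
0.35 [0.0957 0.     0.2115]
0.4 [0.1032 0.     0.244 ]
0.45 [0.109  0.     0.2768]
0.5 [0.1131 0.     0.3099]
0.55 [0.1156 0.     0.3431]
0.6 [0.1164 0.     0.3764]
```

Still closing; command fully shut to hold grip.

>>> servo_tool(
  series=[
    [[0,0,0,0,0,0,0.2],[0,0,0,0,0,0,0.1],[0,0,0,0,0,0,0],[0,0,0,0,0,0,0],[0,0,0,0,0,0,0]],
  ],
  grip_force=40,
)

```text
time_s: 4.82
tool_pos: [0.458, 0.15, 0.2424]
tool_rot: [-179.9, -0.0, 168.8]
force: [-1.3, -5.2, 2.0]
grip_width: 0.0337
grasp_force: 40.0
```

>>> servo_tool(
  series=[
    [[0.009,0,0.014,0,0,0,0],[0.018,0,0.028,0,0,0,0],[0.0265,0,0.042,0,0,0,0],[0.035,0,0.057,0,0,0,0],[0.0425,0,0.0715,0,0,0,0],[0.05,0,0.0865,0,0,0,0],[0.057,0,0.1015,0,0,0,0],[0.064,0,0.117,0,0,0,0],[0.07,0,0.132,0,0,0,0],[0.076,0,0.148,0,0,0,0],[0.0815,0,0.1635,0,0,0,0],[0.087,0,0.179,0,0,0,0]],
  ],
)

```text
time_s: 5.82
tool_pos: [0.4332, 0.1547, 0.1895]
tool_rot: [-179.8, 0.1, 168.8]
force: [-2.6, -6.5, 6.9]
grip_width: 0.0337
grasp_force: 40.0
```

>>> servo_tool(
  series=[
    [[0.005,0,0.016,0,0,0,0],[0.009,0,0.032,0,0,0,0],[0.013,0,0.048,0,0,0,0],[0.0165,0,0.065,0,0,0,0],[0.0195,0,0.081,0,0,0,0],[0.022,0,0.097,0,0,0,0],[0.0245,0,0.114,0,0,0,0],[0.0265,0,0.131,0,0,0,0],[0.028,0,0.147,0,0,0,0],[0.029,0,0.164,0,0,0,0],[0.0295,0,0.18,0,0,0,0],[0.03,0,0.197,0,0,0,0]],
  ],
)

```text
time_s: 6.82
tool_pos: [0.4242, 0.1564, 0.1309]
tool_rot: [-179.8, 0.0, 168.8]
force: [-5.4, -8.1, 13.6]
grip_width: 0.0339
grasp_force: 39.3
```

>>> servo_tool(
  series=[
    [[0,0,0,0,0,0,0],[0,0,0.003,0,0,0,0],[0,0,0.006,0,0,0,0],[0,0,0.006,0,0,0,0]],
  ],
)

```text
time_s: 7.15
tool_pos: [0.4242, 0.1564, 0.1289]
tool_rot: [-179.8, 0.0, 168.8]
force: [-4.1, -7.1, 10.6]
grip_width: 0.0342
grasp_force: 39.4
```

Run:
```python
from h import *
c=snap('side','side1')
cv2.imwrite('pics/s1c.png',cv2.resize(c['frame'][90:230,250:400,::-1],None,fx=4,fy=4,interpolation=2))
for p in [(328,167),(328,172)]: print(world(c,*p))
```

```text
[0.54519433 0.1192127  0.1184499 ]
[0.54551815 0.11964003 0.10248214]
```

View pics/s1c.png

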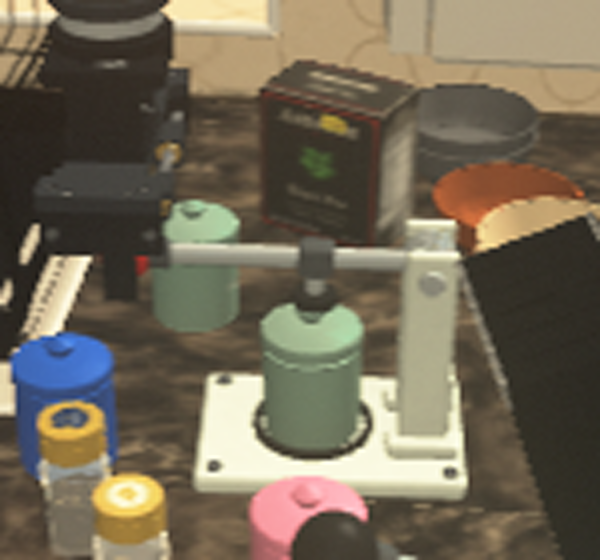

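The lever is nearly level, with the lid pressed at crop (312,330). I'll push further until the stop shows up in the force.

>>> servo_tool(
  series=[
    [[0,0,0.004,0,0,0,0],[0,0,0.008,0,0,0,0],[0,0,0.012,0,0,0,0],[0,0,0.012,0,0,0,0],[0,0,0.012,0,0,0,0]],
  ],
)

```text
time_s: 7.62
tool_pos: [0.4242, 0.1564, 0.126]
tool_rot: [-179.8, 0.0, 168.8]
force: [-5.8, -8.9, 16.3]
grip_width: 0.0341
grasp_force: 39.0
```

>>> servo_tool(
  series=[
    [[0,0,0.004,0,0,0,0],[0,0,0.008,0,0,0,0],[0,0,0.008,0,0,0,0],[0,0,0.008,0,0,0,0]],
  ],
)

```text
time_s: 7.95
tool_pos: [0.4243, 0.1564, 0.125]
tool_rot: [-179.7, 0.0, 168.8]
force: [-10.2, -9.6, 27.3]
grip_width: 0.0338
grasp_force: 38.2
```

Run:
```python
from h import *
import json
c=snap('side','side2')
cv2.imwrite('pics/s2c.png',cv2.resize(c['frame'][135:215,285:375,::-1],None,fx=7,fy=7,interpolation=2))
# lever slope along bar from cloud
p,k=cloud(c)
h=np.array([.622,.1185]);d=np.array([-.982,.19])
s=(p[:,:2]-h)@d;t=(p[:,:2]-h)@[.19,.982]
for a in np.arange(.01,.17,.02):
  m=(abs(s-a)<.01)&(abs(t)<.012)&(p[:,2]>.13)&(p[:,2]<.175); print(a.round(2),m.sum(),p[m,2].max().round(4) if m.any() else 0)
```

```text
0.01 34 0.167
0.03 42 0.1575
0.05 41 0.1569
0.07 77 0.1614
0.09 48 0.16
0.11 36 0.1562
0.13 40 0.1567
0.15 36 0.1569
```

View pics/s2c.png

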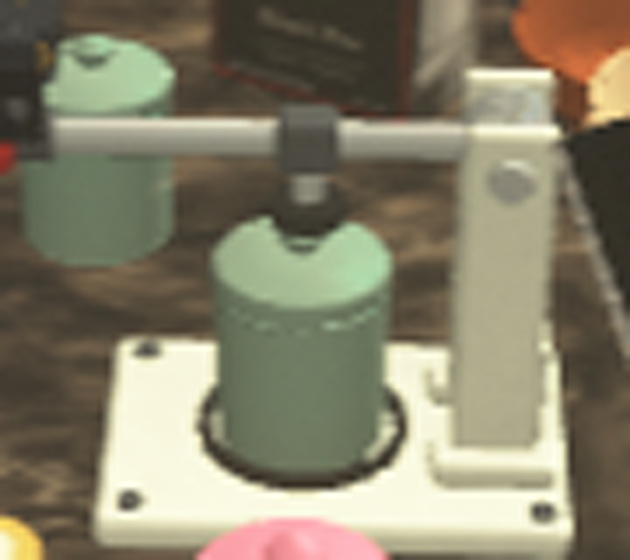

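Lever level (bar top at 157 mm along its length), the force climbing sharply on the stop, and the lid seam closed. Ease back up.

>>> servo_tool(
  series=[
    [[0,0,-0.008,0,0,0,0],[0,0,-0.016,0,0,0,0],[0,0,-0.025,0,0,0,0],[-0.001,0,-0.037,0,0,0,0],[-0.001,0,-0.049,0,0,0,0],[-0.002,0,-0.061,0,0,0,0],[-0.003,0,-0.073,0,0,0,0],[-0.005,0,-0.085,0,0,0,0],[-0.007,0,-0.098,0,0,0,0],[-0.009,0,-0.111,0,0,0,0],[-0.011,0,-0.124,0,0,0,0],[-0.013,0,-0.137,0,0,0,0]],
  ],
)

```text
time_s: 9.0
tool_pos: [0.4276, 0.1557, 0.1635]
tool_rot: [-179.8, -0.0, 168.8]
force: [-2.8, -6.3, 4.0]
grip_width: 0.0338
grasp_force: 39.5
```

>>> servo_tool(
  series=[
    [[-0.002,0,-0.011,0,0,0,0],[-0.005,0,-0.022,0,0,0,0],[-0.007,0,-0.032,0,0,0,0],[-0.01,0,-0.043,0,0,0,0],[-0.014,0,-0.054,0,0,0,0],[-0.017,0,-0.065,0,0,0,0],[-0.021,0,-0.075,0,0,0,0],[-0.024,0,-0.086,0,0,0,0],[-0.028,0,-0.096,0,0,0,0],[-0.032,0,-0.107,0,0,0,0],[-0.036,0,-0.117,0,0,0,0],[-0.039,0,-0.127,0,0,0,0]],
  ],
)

```text
time_s: 10.0
tool_pos: [0.4385, 0.1536, 0.2013]
tool_rot: [-179.8, -0.1, 168.8]
force: [-1.9, -6.0, 3.2]
grip_width: 0.0336
grasp_force: 39.4
```

>>> servo_tool(
  series=[
    [[-0.005,0,-0.01,0,0,0,0],[-0.01,0,-0.02,0,0,0,0],[-0.015,0,-0.03,0,0,0,0],[-0.02,0,-0.04,0,0,0,0],[-0.025,0,-0.05,0,0,0,0],[-0.03,0,-0.06,0,0,0,0],[-0.036,0,-0.07,0,0,0,0],[-0.041,0,-0.08,0,0,0,0],[-0.047,0,-0.09,0,0,0,0],[-0.053,0,-0.1,0,0,0,0],[-0.058,0,-0.108,0,0,0,0],[-0.061,0,-0.113,0,0,0,0]],
  ],
)

```text
time_s: 11.0
tool_pos: [0.4562, 0.1503, 0.2352]
tool_rot: [-179.8, -0.1, 168.8]
force: [-4.1, -5.7, 4.0]
grip_width: 0.0334
grasp_force: 39.4
```

>>> servo_tool(
  series=[
    [[-0.001,0,-0.003,0,0,0,0],[-0.003,0,-0.006,0,0,0,0],[-0.004,0,-0.008,0,0,0,0],[-0.004,0,-0.008,0,0,0,0]],
  ],
)

```text
time_s: 11.33
tool_pos: [0.4578, 0.15, 0.2376]
tool_rot: [-179.9, -0.1, 168.8]
force: [-2.3, -5.3, 2.8]
grip_width: 0.0339
grasp_force: 39.4
```

>>> servo_tool(
  series=[
    [[-0.002,0,-0.004,0,0,0,0],[-0.004,0,-0.007,0,0,0,0],[-0.006,0,-0.01,0,0,0,0],[-0.006,0,-0.01,0,0,0,0]],
  ],
)

```text
time_s: 11.67
tool_pos: [0.4584, 0.1499, 0.2388]
tool_rot: [-179.9, -0.2, 168.8]
force: [-2.8, -5.0, -6.8]
grip_width: 0.0335
grasp_force: 40.1
```

>>> servo_tool(
  series=[
    [[-0.002,0,-0.004,0,0,0,0],[-0.004,0,-0.007,0,0,0,0],[-0.004,0,-0.007,0,0,0,0]],
  ],
)

```text
time_s: 11.92
tool_pos: [0.4588, 0.1498, 0.2395]
tool_rot: [-179.9, -0.4, 168.8]
force: [-1.8, -4.4, -19.9]
grip_width: 0.0332
grasp_force: 41.1
```

On the upper stop. Relax to about neutral, then open.

>>> servo_tool(
  series=[
    [[0.003,0,0.006,0,0,0,0],[0.005,0,0.01,0,0,0,0],[0.005,0,0.01,0,0,0,0.4],[0.005,0,0.01,0,0,0,0.5],[0.005,0,0.01,0,0,0,0.8],[0.005,0,0.01,0,0,0,1],[0.005,0,0.01,0,0,0,1],[0.005,0,0.01,0,0,0,1],[0.005,0,0.01,0,0,0,1],[0.005,0,0.01,0,0,0,1]],
  ],
)

```text
time_s: 12.75
tool_pos: [0.4602, 0.1516, 0.2402]
tool_rot: [180.0, 0.1, 168.8]
force: [-0.1, 0.6, 0.4]
grip_width: 0.0737
grasp_force: 0.0
```

>>> servo_tool(
  series=[
    [[0,0,-0.02,0,0,0,1],[0,0,-0.06,0,0,0,1],[0,0,-0.12,0,0,0,1],[0,0,-0.2,0,0,0,1],[0,0,-0.28,0,0,0,1],[0,0,-0.36,0,0,0,1],[0.05,0,-0.42,0,0,0,1],[0.05,0,-0.42,0,0,0,1],[0.05,0,-0.42,0,0,0,1]],
  ],
)

```text
time_s: 13.5
tool_pos: [0.4454, 0.1547, 0.3675]
tool_rot: [180.0, 0.2, 168.9]
force: [-0.2, 0.1, -0.1]
grip_width: 0.0871
grasp_force: 0.0
```

Run:
```python
from h import *
c=snap('side','side3')
print(get_obs()['time_s'],get_obs()['force'])
cv2.imwrite('pics/s3c.png',cv2.resize(c['frame'][90:220,270:380,::-1],None,fx=4.5,fy=4.5,interpolation=2))
print(world(c,293,115))
for f in('side0','side3'):
  d=dict(np.load(f'pics/{f}.npz'));p,k=cloud(d);k=k.astype(int)
  m=(np.hypot(p[:,0]-.548,p[:,1]-.13)<.03)&(p[:,2]>.09)&(p[:,2]<.16)&(k[:,1]>k[:,0]+12)
  print(f,m.sum(),np.percentile(p[m,2],[50,90,99]).round(4))
```

```text
13.55 [0.62149686 0.66644615 0.91938942]
[0.45903707 0.13316669 0.26605183]
side0 224 [0.1138 0.1239 0.1279]
side3 212 [0.0992 0.1093 0.1134]
```

View pics/s3c.png

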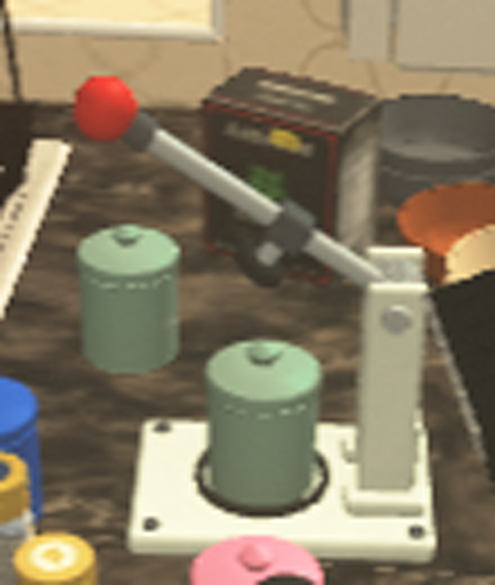

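The knob is back at rest at crop (105,107). The lid is 14.5 mm lower and looks like the twin's; its top is at about 115 mm, the 15 mm base plus 100 mm. Handing in.

```bash
python3 -c "
from cell import env
print(env.sign_off())"
```

```text
the job is handed in; nothing more can be done
None
```

The red-knobbed press pushed the green canister's lid fully home; I eased the lever back up to its rest, let go, and handed the job in at about 13.6 s, without touching the citrus press.

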